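Take the depth of a blind bore with a depth gauge and lock it

ROBOT

A 6-joint arm with a two-finger parallel gripper is mounted at the origin on the work surface. World frame = base frame: x ahead of the robot, y to its left, z up, the work surface at z = 0. Lengths are in m, angles in rad, forces in N, time in s.
With the tool pointing down it reaches from about 0.35 to 0.775 m from the base axis. Payload 7.3 kg.
Tool frame: the origin (TCP) lies at the very end of the fingers, on their centre line; the grasp point (between the pads) lies 19 mm behind it; y points along the fingers, x is the direction in which the jaws open and shut, and the axes are right-handed (so a half turn about y gives the same grasp; the last joint's range is limited). The gripper opens to 92 mm and grips with 3 to 60 N. Pads are 19 mm wide; open, the fingers measure 130 mm over their backs; the gripper's body (75 mm by 190 mm) begins 47 mm behind the grasp point.
Start: joints at [1.066, 0.342, 1.524, -0, 1.275, -0.146], TCP at [0.184, 0.492, 0.227] pointing down, gripper open.
Joint ranges: [-2.53, 2.53], [-0.77, 2.02], [0.04, 2.7], [-1, 4.14], [0.28, 2.66], [-3.11, 3.11]. Speed limits (rad/s): [2.57, 2.57, 3.14, 3.14, 3.14, 3.14].

INTERFACE

Orientations are given as a rotation vector (axis times angle).
In Python, from station import env gives the robot as it stands. The module is installed in compiled form; this text tells all that it offers.
- The arm moves only by the tool servo_tool, never from a script. Its argument "moves" is a list of rows, each an object of numbers: "dx", "dy", "dz": the shift along the tool's x, y, z in mm; "wx", "wy", "wz": the turn, a rotation vector about the tool's x, y, z in degrees. In form: [{"dx": .., "dy": .., "dz": .., "wx": .., "wy": .., "wz": ..}, ...]. A call has 1 to 10 rows; each row shifts and turns the commanded pose from where the row before left it, along the tool's axes as they then stand; what a row does not reach is not made up. A row lasts 1/10 s, in which the tool goes at most 50 mm and 8.59 degrees, less where a joint would pass 70% of its speed; a pose out of reach is approached as far as the arm can. A call is refused whole if a number of a shift passes 50 or a number of a turn 8.59, either way. A call with a gripper value outside its range is refused whole. "grip" is the opening, from -1 (shut) to 1 (fully open), set as the call begins (left out, the last holds). The fingers move at their own pace and stop on an object; "squeeze" is the grip in N (left out, the last holds). Time passes only in rows, so rows that do not move let the fingers close. It gives the time, the measured TCP pose, the force and the opening at its end, in the units of the state.
- env.get_obs(): the state, without advancing time (a new reading comes with each control period).
- env.snapshot(name): name is "scene" or "top" or "wrist"; returns a dict with "img" (384x512x3 uint8, blue, green, red), "vfov" (degrees; the focal length in pixels is half the picture's height over the tangent of half this angle, whatever the lens; pixels are square), "cx", "cy" (the principal point, pixels), "world_to_cam" (4x4, takes a point from world to camera coordinates). Camera axes: x right, y down, z forward; pixel columns grow to the right and rows downward; lengths in m; the calibration is good to about 2 mm. The wrist camera is an equidistant fisheye: a pixel r from the principal point sees the ray r / f radians off the axis. A picture is of the moment at which its call begins. There is no depth.
- env.sign_off(): hands the job in, once; it reports no verdict.
The state is a dict: "time": time; "joint_positions": joint angles; "dq": joint speeds; "joint_torque": joint torques, N m; "tcp_pos": TCP position; "eef_rot": TCP orientation; "ft_force": force on the tool from outside, world axes, zero at the start; "moment": the same for the moment, N m; "width": opening from 0.0 (shut) to 1.0 (fully open).
Only numpy, scipy, OpenCV 4.12 (cv2) and the standard library are available. Lean on these libraries where they do the work, as an engineer would, in place of code of your own. Each camera call takes 0.05 s, during which the arm holds its last target.

TASK

Set the depth gauge down gently across the mouth of the bearing housing's bore and slide its rod down gently until the tip just rests on the bottom of the bore, then press the red lever down all the way to lock the rod at that depth. Leave the locked gauge standing flat on the rim with its tip on the bottom, and do not shift the jar, the V-block or the spanner.

Things in the scene. Friction and masses are not known exactly. Their poses are not given: they have to be found in the camera images.
- gauge: Loose steel depth gauge, about 0.65 kg. Origin: centre of the base's flat underside; z up. Base bar 30 (x) x 130 (y) x 14 mm; a guide boss 28 x 30 mm rises from its middle to z = 36 mm and carries the sliding rod. The lock lever hangs between two ears on the boss's +y side. It starts on the bench.
- probe (a joint): Slide of the 8 mm round rod through the base, m, grows as the rod goes down: 0 when the tip is flush with the base's underside, -0.030 upper stop, +0.054 lower stop. Unlocked, about 2 N of friction holds the rod where it is left; pulled up by its grip the rod runs to the upper stop and then lifts the whole gauge. Starts drawn up.
- probe_tip (a point): Rounded lower tip of the rod (on the gauge's z axis).
- probe_head (a point): Centre of the rod's black thumb grip, 119 mm above the tip: a flat-sided block 16 x 16 x 30 mm (sides along the gauge's x and y) standing on a round collar 30 mm across, 4 mm thick, whose top is 15 mm below this point. At the deepest reading the collar is still 14 mm above the boss.
- lock_lever (a joint): Cam lever, rad: 0 = raised (unlocked), 0.75 = fully down against its stop (rod clamped, holds over 10 N). Pivot line along the gauge's x at y = 21, z = 26 mm; arm 45 mm long towards gauge +y, 43 degrees up when open, level when locked. Stiff: needs 2 to 5 N at its end and stays where it is left.
- lever_pad (a point): Middle of the upper face of the red pad (18 x 15 mm) at the lever's end, 37 mm from the pivot: in the gauge frame at about y = 46, z = 54 mm when open, y = 58, z = 30 mm when locked.
- housing: Grey cast bearing housing, fixed to the bench. Origin: centre of its underside; z up. Flange 150 x 150 x 12 mm, round barrel 116 mm across, bright flat rim at z = 70 mm, blind bore 54 mm across in its middle. The depth of the bore's flat bottom below the rim differs from piece to piece, 26 to 50 mm, and is not measured beforehand (the rules call the bottom bore_floor; its face is at z = 20 mm in its frame).
- nut_jar: Loose closed glass jar of nuts, 74 mm across, 115 mm tall; origin at the centre of its foot. Leave alone.
- v_block: Loose dark steel V-block 60 x 40 x 60 mm; origin at the centre of its underside. Leave alone.
- spanner: Loose steel spanner 170 mm long lying along its x. Leave alone.
Mind the look-alikes: they are no part of the job. There is more than one size of the gauge; the one meant has the size given above.

How it is judged:
On the way, in this order (a step that is already met when the one before it is completed fails the run):
1. with the gauge standing flat across the bore and the lever still up, the rod's tip is brought down onto the bottom of the bore (horizontal distance between gauge and housing below 0.018 m and z of gauge in the frame of housing between 0.0685 and 0.0715 m and angle between gauge's own z axis and vertical below 0.03 rad and contact force between probe and bore_floor above 0.3 N and value of joint lock_lever below 0.3 rad), for 0.2 s.
2. the lever is pressed down, locking the rod with its tip on the bottom (horizontal distance between gauge and housing below 0.018 m and z of gauge in the frame of housing between 0.0685 and 0.0715 m and angle between gauge's own z axis and vertical below 0.03 rad and z of probe_tip in the frame of bore_floor below 0.0212 m and value of joint lock_lever above 0.65 rad), for 0.2 s.
At the end, for the whole second after the job is handed in: The gauge stands at rest, flat on the housing's rim (within 1.5 mm and 1.7 degrees), its rod within 18 mm of the bore's centre line, the tip within about 1 mm of the bottom of the bore, and the lever is down (over 0.65 rad) (all of step 2 and linear speed of gauge below 0.02 m/s); the robot touches nothing.
It fails at once if the gauge's base is dropped or banged on the housing with more than 60 N (contact force between gauge and housing above 60 N).
It fails at once if the tip is pressed on the bottom of the bore with more than 20 N (contact force between probe and bore_floor above 20 N).
It fails at once if the jar, the V-block or the spanner is shifted by more than 20 mm (distance of any of nut_jar, v_block, spanner from where it was at the start of the episode above 0.02 m).
It also fails if it takes over 61 s, if anything falls off the work surface, if the arm or the gripper's body presses on something with over 40 N, if the wrist force passes 120 N, or if a joint passes its speed limit or range.

## Working session

There is one attempt and no reset: what is moved stays moved. The work goes in short steps, Python scripts to look and compute and a tool call to move; the robot and the scene stay as the last step left them, time stands still between calls to the robot, and variables do not carry over. Pictures are saved under pics/ and viewed, and the job is handed in when it is done.

Besides the shell and the picture viewer there is one more tool, called after "Emit:" by a JSON object that holds its "fn" and its "kwargs". servo_tool: Moves the arm, as the interface text tells. Its arguments: {"type":"object","properties":{"moves":{"type":"array"},"grip":{"type":"number"},"squeeze":{"type":"number"}},"required":["moves"]}

```bash
mkdir -p pics
python3 - <<'E'
from station import env
import cv2,numpy as np
for n in ["scene","top","wrist"]:
    s=env.snapshot(n); cv2.imwrite(f"pics/{n}0.png",s["img"]); print(n,s["vfov"],s["cx"],s["cy"]);print(np.round(s["world_to_cam"],4).tolist())
print(env.get_obs())
E
```

```text
scene 53.09928772262618 251.69268989819176 191.45849540534434
[[-0.4325, 0.9015, -0.0142, 0.2209], [0.707, 0.3293, -0.6259, -0.345], [-0.5596, -0.2807, -0.7798, 1.1049], [0.0, 0.0, 0.0, 1.0]]
top 45.38725322098443 251.76086167412217 194.0876725305451
[[0.0085, -0.9999, 0.0104, 0.0025], [-0.9842, -0.0102, -0.1767, 0.5577], [0.1768, -0.0087, -0.9842, 1.0173], [0.0, 0.0, 0.0, 1.0]]
wrist 65.70646984690485 256.9061604701623 191.52673621911237
[[0.3499, 0.9368, -0.0011, -0.5236], [0.8948, -0.3339, 0.2963, -0.0384], [0.2772, -0.1046, -0.9551, 0.3919], [0.0, 0.0, 0.0, 1.0]]
{'time': 0.15, 'joint_positions': array([ 1.06600824e+00,  3.42587385e-01,  1.52479365e+00,  3.75248914e-06,
        1.27538932e+00, -1.46005930e-01]), 'dq': array([-0.00040856, -0.00295549, -0.00222165, -0.00041411, -0.00010357,
        0.00056388]), 'joint_torque': array([ 1.52283999e-03, -4.31466222e+01, -2.44356126e+01,  7.17408280e-02,
        5.37349354e-02, -1.25127476e-04]), 'tcp_pos': array([0.18417968, 0.4913122 , 0.22619316]), 'eef_rot': array([-1.35837428, -0.94017084,  0.94191695]), 'ft_force': array([ 0.76775952, -0.34430856, -0.11314789]), 'moment': array([-0.0347467 ,  0.02060847,  0.0012779 ]), 'width': 1.00063752368522}
```

View pics/scene0.png

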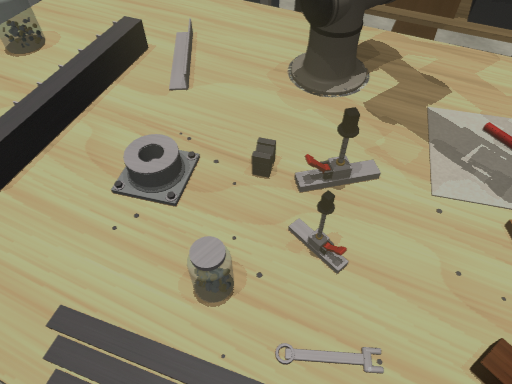

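View pics/top0.png

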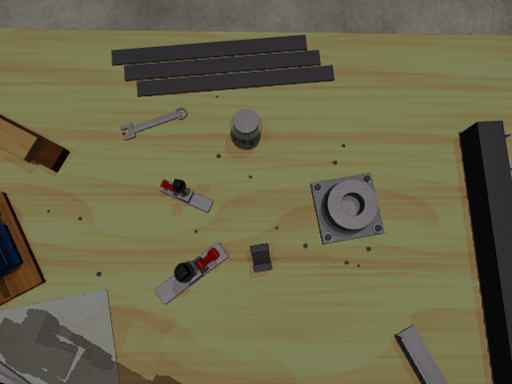

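View pics/wrist0.png

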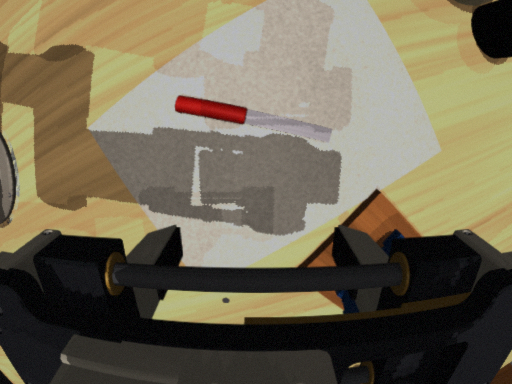

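```bash
cat > h.py <<'E'
from station import env
import cv2,numpy as np
from scipy.spatial.transform import Rotation as R
def cam(n):
    s=env.snapshot(n); s["f"]=s["img"].shape[0]/2/np.tan(np.radians(s["vfov"])/2); s["n"]=n; return s
def proj(s,P):
    P=np.atleast_2d(P); M=s["world_to_cam"]; c=P@M[:3,:3].T+M[:3,3]
    if s["n"]=="wrist":
        r=np.hypot(c[:,0],c[:,1]); th=np.arctan2(r,c[:,2]); k=s["f"]*th/np.maximum(r,1e-9)
    else: k=s["f"]/c[:,2]
    return np.c_[s["cx"]+k*c[:,0],s["cy"]+k*c[:,1]]
def back(s,uv,z):
    M=s["world_to_cam"]; uv=np.atleast_2d(uv); d=np.c_[uv[:,0]-s["cx"],uv[:,1]-s["cy"]]/s["f"]
    if s["n"]=="wrist":
        th=np.hypot(d[:,0],d[:,1]); d3=np.c_[d*(np.sin(th)/np.maximum(th,1e-9))[:,None],np.cos(th)]
    else: d3=np.c_[d,np.ones(len(d))]
    w=d3@M[:3,:3]; o=-M[:3,:3].T@M[:3,3]
    return o+w*((z-o[2])/w[:,2])[:,None]
def crop(s,name,x0,y0,x1,y1,k):
    im=cv2.resize(s["img"][y0:y1,x0:x1],None,fx=k,fy=k,interpolation=cv2.INTER_CUBIC); cv2.imwrite(name,im)
E
python3 - <<'E'
from h import *
s=cam("top"); crop(s,"pics/t1.png",140,160,240,310,4); crop(s,"pics/t2.png",300,160,400,260,5)
print(back(s,[(155,296),(221,245),(161,193),(211,210)],0.012))
s=cam("scene"); crop(s,"pics/s1.png",280,100,390,275,4); crop(s,"pics/s2.png",100,120,210,210,6)
E
```

```text
[[0.32297849 0.22892648 0.012     ]
 [0.44171761 0.07895101 0.012     ]
 [0.56486561 0.22557387 0.012     ]
 [0.52481892 0.10452768 0.012     ]]
```

View pics/t1.png

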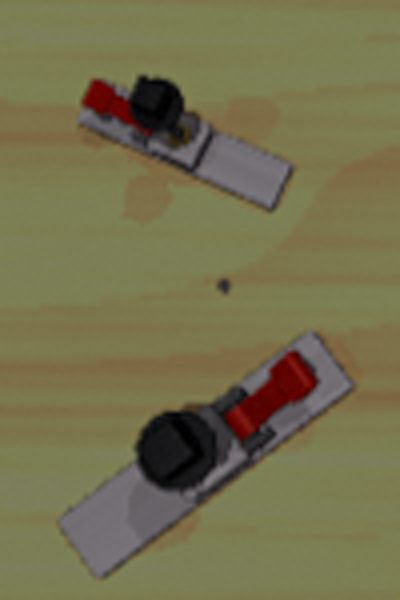

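View pics/t2.png

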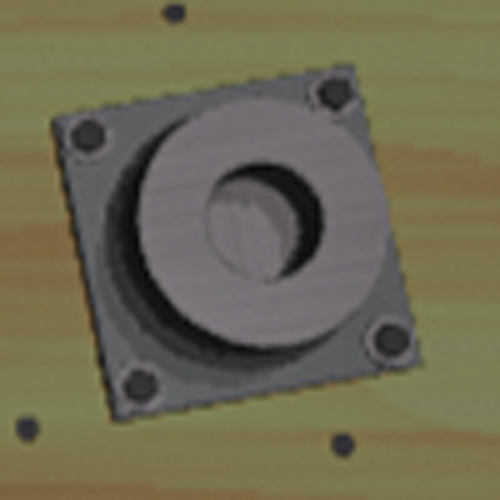

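View pics/s1.png

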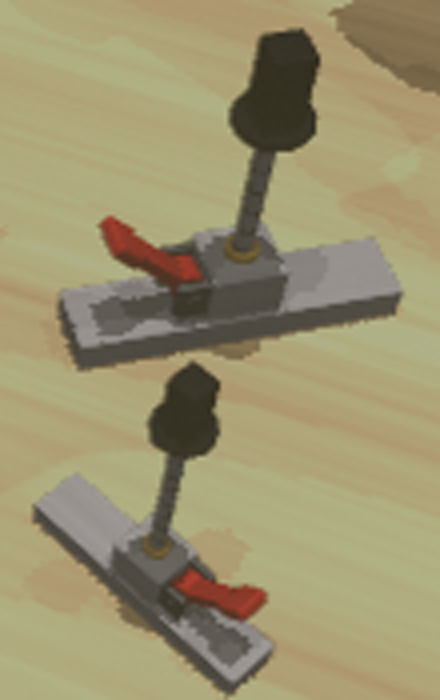

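View pics/s2.png

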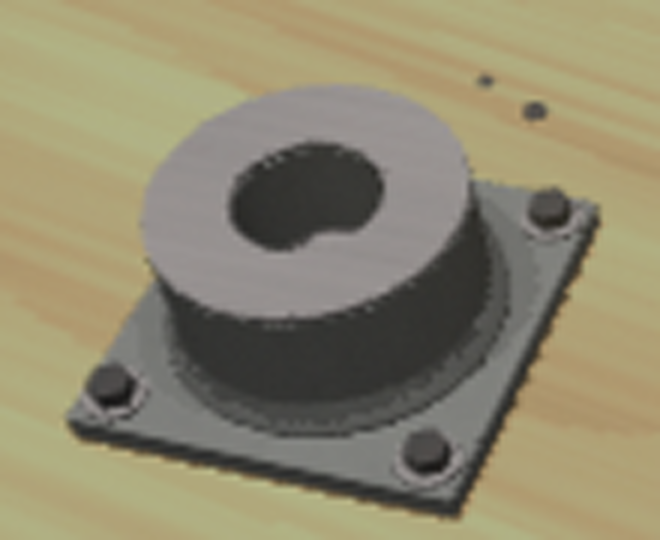

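```bash
cat > fit.py <<'E'
from h import *
from scipy.optimize import least_squares
t=cam("top"); s=cam("scene")
def u(p,off,k): return (np.array(p,float)+.5)/k-.5+np.array(off)
a,b,h=.015,.065,.014
T=u([(294,165),(273,210),(78,122)],(140,160),4); TP=np.array([(a,-b,h),(-a,-b,0.007),(-a,b,0.007)])
S=u([(33,508),(76,474),(228,683),(273,645)],(280,100),4); SP=np.array([(a,-b,h),(-a,-b,h),(a,b,h),(-a,b,h)])
def tf(q,P):
    c,n=np.cos(q[2]),np.sin(q[2]); return np.c_[P[:,0]*c-P[:,1]*n+q[0],P[:,0]*n+P[:,1]*c+q[1],P[:,2]]
f=lambda q:np.r_[(proj(t,tf(q,TP))-T).ravel(),(proj(s,tf(q,SP))-S).ravel()]
r=least_squares(f,[.545,.165,-.3],loss="soft_l1"); q=r.x; print("gauge",q,np.round(r.fun,1))
for z in (.119,.149,.164):print(z,(proj(t,tf(q,np.array([(0,0,z)])))-[140,160])*4,(proj(s,tf(q,np.array([(0,0,z)])))-[280,100])*4)
# housing: rim ellipse
for nm,c,k,off,pts in (("top",t,5,(300,160),[(138,215),(388,215),(262,98),(265,350)]),("scene",s,6,(100,120),[(142,225),(472,170),(330,85),(280,318)])):
    print(nm,back(c,u(pts,off,k),.07))
print("bore",back(t,u([(205,222),(322,222),(262,162),(265,283)],(300,160),5),.07).mean(0), back(s,u([(230,205),(385,190),(322,142),(285,250)],(100,120),6),.07).mean(0))
print("flange corners",back(t,u([(52,118),(352,65),(425,362),(118,420)],(300,160),5),.012))
print("flange scene",back(s,u([(70,420),(600,205),(460,505)],(100,120),6),.010))
print("big head",back(t,[(184,272)],.2),"jar",back(t,[(245,122)],.115),"v",back(t,[(261,257)],.06))
E
python3 fit.py
```

```text
gauge [ 0.5618457   0.16369144 -0.42423325] [ 0.7 -0.9  0.7 -0.5  1.  -0.9  0.2 -1.5  0.4 -1.1  1.   0.3  0.7  0.1]
0.119 [[161.55264699 103.38070287]] [[178.66898757 440.46611935]]
0.149 [[153.44105945  92.32468053]] [[188.49809757 397.31084324]]
0.164 [[149.19693797  86.53998035]] [[193.6923211  374.50530434]]
top [[ 0.53614508 -0.16386343  0.07      ]
 [ 0.53730199 -0.27795455  0.07      ]
 [ 0.59117889 -0.22206372  0.07      ]
 [ 0.47511685 -0.21991481  0.07      ]]
scene [[ 0.57275154 -0.26756098  0.07      ]
 [ 0.50115668 -0.17723845  0.07      ]
 [ 0.48561784 -0.24875127  0.07      ]
 [ 0.58827418 -0.19809547  0.07      ]]
bore [ 0.53344931 -0.22100709  0.07      ] [ 0.53692441 -0.2235789   0.07      ]
flange corners [[ 0.59269962 -0.13332554  0.012     ]
 [ 0.62058257 -0.27994826  0.012     ]
 [ 0.47609178 -0.30939975  0.012     ]
 [ 0.44723146 -0.16255307  0.012     ]]
flange scene [[ 0.62243336 -0.28187448  0.01      ]
 [ 0.44922031 -0.16345197  0.01      ]
 [ 0.59540208 -0.13374186  0.01      ]]
big head [[0.37662295 0.13854492 0.2       ]] jar [[0.7100165  0.02489599 0.115     ]] v [[ 0.41248857 -0.01411173  0.06      ]]
```

```bash
cat > d.py <<'E'
from h import *
import sys
def delta(pos,yaw=None):
    o=env.get_obs(); Rt=R.from_rotvec(o["eef_rot"]).as_matrix()
    x=Rt[:,0]; y=np.arctan2(x[1],x[0]); 
    print("t",round(o["time"],2),"tcp",np.round(o["tcp_pos"],4),"jaw yaw",round(np.degrees(y),2),"q",np.round(o["joint_positions"],2),"F",np.round(o["ft_force"],2),"w",round(o["width"],3))
    print("axes(cols tool)",np.round(Rt,3).tolist())
    if yaw is not None:
        best=[((yaw+k*180-np.degrees(y)+180)%360-180) for k in (0,1)]
        for b in best:
            # world +z yaw b ; tool y down => wy=-b
            Rn=R.from_euler("z",b,degrees=True).as_matrix()@Rt
            print("wy",round(-b,2),"then d(mm)",np.round(Rn.T@(np.array(pos)-o["tcp_pos"])*1e3,1))
    print("d now",np.round(Rt.T@(np.array(pos)-o["tcp_pos"])*1e3,1))
if __name__=="__main__":
    a=[float(v) for v in sys.argv[1:]]; delta(a[:3],a[3] if len(a)>3 else None)
E
python3 d.py 0.562 0.164 0.25 -24.3
```

```text
t 0.35 tcp [0.1843 0.4915 0.2266] jaw yaw 69.44 q [ 1.07  0.34  1.52  0.    1.28 -0.15] F [0.01 0.18 0.45] w 1.002
axes(cols tool) [[0.351, -0.0, -0.936], [0.936, -0.0, 0.351], [-0.0, -1.0, 0.0]]
wy 93.74 then d(mm) [ 479.   -23.6 -143.1]
wy -86.26 then d(mm) [-479.   -23.3  143.1]
d now [-174.   -23.4 -468.7]
```

Emit:
{"fn": "servo_tool", "kwargs": {"moves": [{"dy": -8, "wy": 8.5}, {"dy": -8, "wy": 8.5}, {"dy": -8, "wy": 8.5}, {"dy": -8, "wy": 8.5}, {"dy": -8, "wy": 8.5}, {"dy": -8, "wy": 8.5}, {"dy": -8, "wy": 8.5}, {"dy": -8, "wy": 8.5}, {"wy": 8.5}, {"wy": 8.5}]}}

```text
invalid input at $.moves[0]: expected keys dx, dy, dz, wx, wy, wz
```

Emit:
{"fn": "servo_tool", "kwargs": {"moves": [{"wy": 8.5}, {"dx": 25, "dz": -8}, {"dx": 35, "dz": -11}, {"dx": 40, "dz": -12}, {"dx": 40, "dz": -12}, {"dx": 40, "dz": -12}, {"dx": 40, "dz": -12}, {"dx": 40, "dz": -12}, {"dx": 40, "dz": -12}, {}]}}

```text
invalid input at $.moves[0]: expected keys dx, dy, dz, wx, wy, wz
```

```bash
python3 d.py 0.562 0.164 0.25 -24.3; python3 -c "
from h import *
s=cam('wrist'); cv2.imwrite('pics/w1.png',s['img'])"
```

```text
t 0.35 tcp [0.1843 0.4915 0.2266] jaw yaw 69.44 q [ 1.07  0.34  1.52  0.    1.28 -0.15] F [0.01 0.18 0.45] w 1.002
axes(cols tool) [[0.351, -0.0, -0.936], [0.936, -0.0, 0.351], [-0.0, -1.0, 0.0]]
wy 93.74 then d(mm) [ 479.   -23.6 -143.1]
wy -86.26 then d(mm) [-479.   -23.3  143.1]
d now [-174.   -23.4 -468.7]
```

View pics/w1.png

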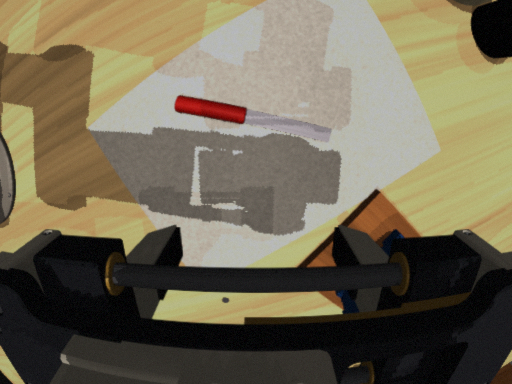

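All keys are required; nothing moved.

Emit:
{"fn": "servo_tool", "kwargs": {"moves": [{"dx": 0, "dy": -8, "dz": 0, "wx": 0, "wy": 8.5, "wz": 0}, {"dx": 0, "dy": -8, "dz": 0, "wx": 0, "wy": 8.5, "wz": 0}, {"dx": 0, "dy": -8, "dz": 0, "wx": 0, "wy": 8.5, "wz": 0}, {"dx": 0, "dy": -8, "dz": 0, "wx": 0, "wy": 8.5, "wz": 0}, {"dx": 0, "dy": -8, "dz": 0, "wx": 0, "wy": 8.5, "wz": 0}, {"dx": 0, "dy": -8, "dz": 0, "wx": 0, "wy": 8.5, "wz": 0}, {"dx": 0, "dy": -8, "dz": 0, "wx": 0, "wy": 8.5, "wz": 0}, {"dx": 0, "dy": -8, "dz": 0, "wx": 0, "wy": 8.5, "wz": 0}, {"dx": 0, "dy": 0, "dz": 0, "wx": 0, "wy": 8.5, "wz": 0}, {"dx": 0, "dy": 0, "dz": 0, "wx": 0, "wy": 8.5, "wz": 0}]}}

```text
time: 1.4
tcp_pos: [0.1844, 0.4917, 0.291]
eef_rot: [-1.559, 0.218, -0.218]
ft_force: [0.1, -0.5, -0.2]
width: 1.0
```

Emit:
{"fn": "servo_tool", "kwargs": {"moves": [{"dx": 0, "dy": 0, "dz": 0, "wx": 0, "wy": 8.5, "wz": 0}, {"dx": 25, "dy": 0, "dz": -8, "wx": 0, "wy": 0, "wz": 0}, {"dx": 35, "dy": 0, "dz": -11, "wx": 0, "wy": 0, "wz": 0}, {"dx": 40, "dy": 0, "dz": -12, "wx": 0, "wy": 0, "wz": 0}, {"dx": 40, "dy": 0, "dz": -12, "wx": 0, "wy": 0, "wz": 0}, {"dx": 40, "dy": 0, "dz": -12, "wx": 0, "wy": 0, "wz": 0}, {"dx": 40, "dy": 0, "dz": -12, "wx": 0, "wy": 0, "wz": 0}, {"dx": 40, "dy": 0, "dz": -12, "wx": 0, "wy": 0, "wz": 0}, {"dx": 40, "dy": 0, "dz": -12, "wx": 0, "wy": 0, "wz": 0}, {"dx": 0, "dy": 0, "dz": 0, "wx": 0, "wy": 0, "wz": 0}]}}

```text
time: 2.4
tcp_pos: [0.4244, 0.2831, 0.2904]
eef_rot: [-1.546, 0.333, -0.334]
ft_force: [0.0, -0.4, 1.1]
width: 0.999
```

```bash
python3 d.py 0.562 0.164 0.25 -24.3; python3 -c "
from h import *
s=cam('wrist'); cv2.imwrite('pics/w2.png',s['img'])"
```

```text
t 2.4 tcp [0.4244 0.2831 0.2904] jaw yaw -24.36 q [ 0.44  0.27  1.45 -0.    1.42  0.86] F [ 0.01 -0.4   1.06] w 0.999
axes(cols tool) [[0.911, 0.001, 0.412], [-0.412, -0.001, 0.911], [0.001, -1.0, -0.001]]
wy -0.06 then d(mm) [174.4  40.6 -51.9]
wy 179.94 then d(mm) [-174.5   40.1   51.9]
d now [174.4  40.6 -51.7]
```

View pics/w2.png

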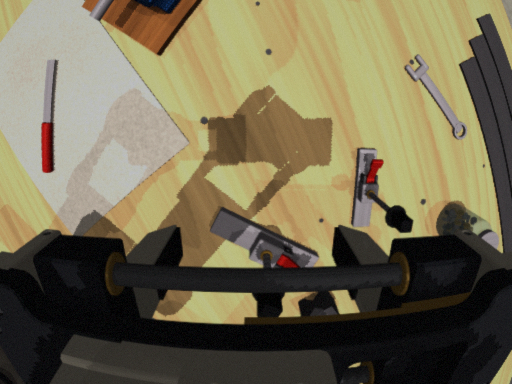

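Emit:
{"fn": "servo_tool", "kwargs": {"moves": [{"dx": 25, "dy": 0, "dz": -7, "wx": 0, "wy": 0, "wz": 0}, {"dx": 40, "dy": 0, "dz": -12, "wx": 0, "wy": 0, "wz": 0}, {"dx": 40, "dy": 0, "dz": -12, "wx": 0, "wy": 0, "wz": 0}, {"dx": 40, "dy": 0, "dz": -12, "wx": 0, "wy": 0, "wz": 0}, {"dx": 29, "dy": 0, "dz": -9, "wx": 0, "wy": 0, "wz": 0}, {"dx": 0, "dy": 15, "dz": 0, "wx": 0, "wy": 0, "wz": 0}, {"dx": 0, "dy": 25, "dz": 0, "wx": 0, "wy": 0, "wz": 0}, {"dx": 0, "dy": 10, "dz": 0, "wx": 0, "wy": 0, "wz": 0}, {"dx": 0, "dy": 0, "dz": 0, "wx": 0, "wy": 0, "wz": 0}]}}

```text
time: 3.35
tcp_pos: [0.5576, 0.1686, 0.2393]
eef_rot: [-1.547, 0.331, -0.326]
ft_force: [-0.9, -0.1, 0.1]
width: 1.004
```

```bash
python3 d.py 0.562 0.164 0.136 -24.3; python3 -c "
from h import *
s=cam('wrist'); cv2.imwrite('pics/w3.png',s['img'])
for z in (.136,.149,.164): print(z,proj(s,[[.562,.164,z]]))
t=cam('top');crop(t,'pics/t3.png',120,120,260,240,5)
t=cam('scene');crop(t,'pics/s3.png',260,60,400,280,3)"
```

```text
t 3.35 tcp [0.5576 0.1686 0.2393] jaw yaw -23.99 q [0.16 0.44 1.33 0.   1.37 0.58] F [-0.87 -0.14  0.11] w 1.004
axes(cols tool) [[0.914, -0.003, 0.407], [-0.407, -0.0, 0.914], [-0.003, -1.0, -0.002]]
wy 0.31 then d(mm) [  6.2 103.3  -2.2]
wy -179.69 then d(mm) [ -5.6 103.4   2.6]
d now [  6.2 103.3  -2.2]
0.136 [[263.0824797  191.92877412]]
0.149 [[263.324426   196.33746177]]
0.164 [[263.63216371 201.96896701]]
```

View pics/w3.png

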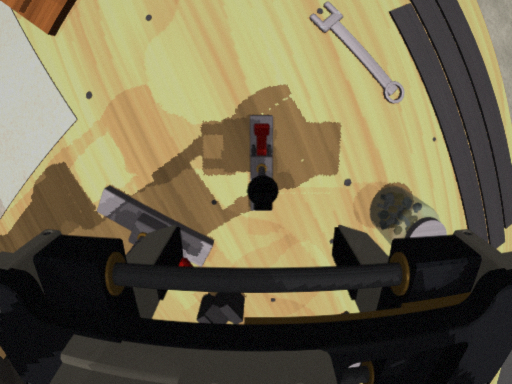

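View pics/s3.png

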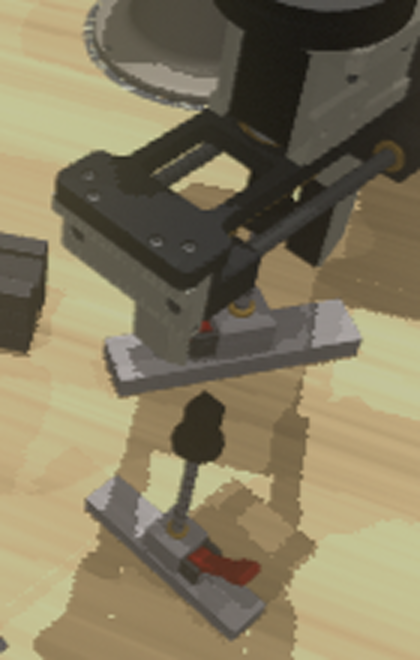

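View pics/t3.png

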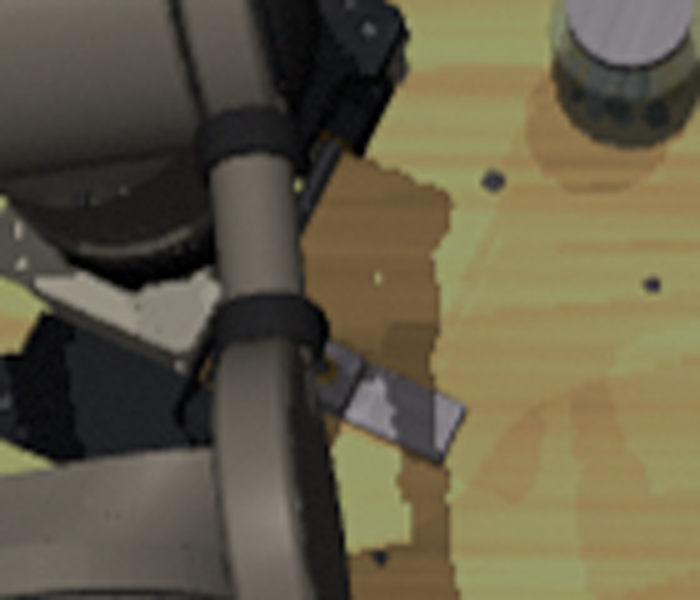

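Emit:
{"fn": "servo_tool", "kwargs": {"moves": [{"dx": 3, "dy": 5, "dz": -1, "wx": 0, "wy": 0.3, "wz": 0}, {"dx": 3, "dy": 15, "dz": -1, "wx": 0, "wy": 0, "wz": 0}, {"dx": 0, "dy": 20, "dz": 0, "wx": 0, "wy": 0, "wz": 0}, {"dx": 0, "dy": 20, "dz": 0, "wx": 0, "wy": 0, "wz": 0}, {"dx": 0, "dy": 15, "dz": 0, "wx": 0, "wy": 0, "wz": 0}, {"dx": 0, "dy": 8, "dz": 0, "wx": 0, "wy": 0, "wz": 0}, {"dx": 0, "dy": 0, "dz": 0, "wx": 0, "wy": 0, "wz": 0}]}}

```text
time: 4.2
tcp_pos: [0.5633, 0.1634, 0.1571]
eef_rot: [-1.545, 0.335, -0.333]
ft_force: [-0.8, 0.3, 0.2]
width: 0.999
```

```bash
python3 d.py 0.562 0.164 0.137 -24.3; python3 -c "
from h import *
s=cam('wrist'); cv2.imwrite('pics/w4.png',s['img'])
for z in (.136,.149,.164): print(z,proj(s,[[.562,.164,z]]))
t=cam('scene');crop(t,'pics/s4.png',260,60,400,280,3)"
```

```text
t 4.2 tcp [0.5633 0.1634 0.1571] jaw yaw -24.37 q [0.15 0.51 1.45 0.   1.18 0.58] F [-0.8   0.26  0.19] w 0.999
axes(cols tool) [[0.911, -0.001, 0.413], [-0.413, -0.0, 0.911], [-0.001, -1.0, -0.001]]
wy -0.07 then d(mm) [-1.4 20.1  0. ]
wy 179.93 then d(mm) [ 1.4 20.1 -0. ]
d now [-1.4 20.1  0. ]
0.136 [[254.03640392 225.68858147]]
0.149 [[253.81848979 234.14313417]]
0.164 [[253.53171088 245.33370089]]
```

View pics/w4.png

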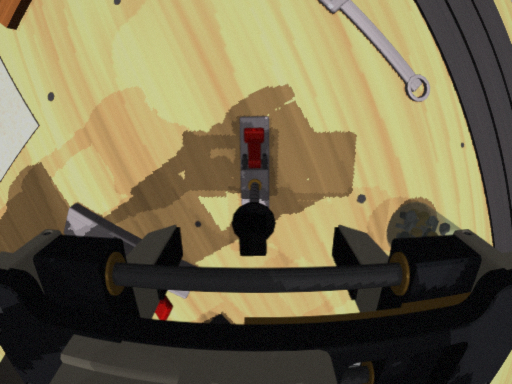

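View pics/s4.png

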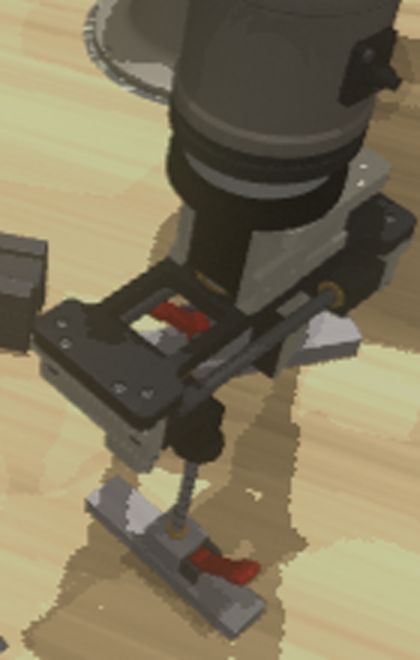

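Emit:
{"fn": "servo_tool", "kwargs": {"moves": [{"dx": -1, "dy": 7, "dz": 0, "wx": 0, "wy": 0, "wz": 0}, {"dx": 0, "dy": 9, "dz": 0, "wx": 0, "wy": 0, "wz": 0}, {"dx": 0, "dy": 4, "dz": 0, "wx": 0, "wy": 0, "wz": 0}, {"dx": 0, "dy": 0, "dz": 0, "wx": 0, "wy": 0, "wz": 0}]}}

```text
time: 4.7
tcp_pos: [0.5621, 0.1639, 0.1368]
eef_rot: [-1.546, 0.335, -0.332]
ft_force: [0.3, -0.5, -0.7]
width: 1.0
```

Emit:
{"fn": "servo_tool", "kwargs": {"moves": [{"dx": 0, "dy": 0, "dz": 0, "wx": 0, "wy": 0, "wz": 0}, {"dx": 0, "dy": 0, "dz": 0, "wx": 0, "wy": 0, "wz": 0}, {"dx": 0, "dy": 0, "dz": 0, "wx": 0, "wy": 0, "wz": 0}, {"dx": 0, "dy": 0, "dz": 0, "wx": 0, "wy": 0, "wz": 0}, {"dx": 0, "dy": 0, "dz": 0, "wx": 0, "wy": 0, "wz": 0}, {"dx": 0, "dy": 0, "dz": 0, "wx": 0, "wy": 0, "wz": 0}, {"dx": 0, "dy": 0, "dz": 0, "wx": 0, "wy": 0, "wz": 0}, {"dx": 0, "dy": 0, "dz": 0, "wx": 0, "wy": 0, "wz": 0}], "grip": -1, "squeeze": 35}}

```text
time: 5.5
tcp_pos: [0.5626, 0.1639, 0.1377]
eef_rot: [-1.545, 0.333, -0.333]
ft_force: [0.3, 0.4, 0.5]
width: 0.348
```

Emit:
{"fn": "servo_tool", "kwargs": {"moves": [{"dx": 0, "dy": 0, "dz": 0, "wx": 0, "wy": 0, "wz": 0}, {"dx": 0, "dy": 0, "dz": 0, "wx": 0, "wy": 0, "wz": 0}, {"dx": 0, "dy": 0, "dz": 0, "wx": 0, "wy": 0, "wz": 0}, {"dx": 0, "dy": 0, "dz": 0, "wx": 0, "wy": 0, "wz": 0}, {"dx": 0, "dy": 0, "dz": 0, "wx": 0, "wy": 0, "wz": 0}]}}

```text
time: 6.0
tcp_pos: [0.5623, 0.1641, 0.1377]
eef_rot: [-1.545, 0.334, -0.333]
ft_force: [-1.0, 0.8, 0.9]
width: 0.171
```

```bash
python3 d.py 0.562 0.164 0.137 -24.3; python3 -c "
from h import *
s=cam('wrist'); cv2.imwrite('pics/w5.png',s['img'])
t=cam('scene');crop(t,'pics/s5.png',260,60,400,280,3)"
```

```text
t 6.0 tcp [0.5623 0.1641 0.1377] jaw yaw -24.36 q [0.15 0.53 1.48 0.   1.13 0.58] F [-0.98  0.85  0.92] w 0.171
axes(cols tool) [[0.911, -0.001, 0.412], [-0.412, 0.0, 0.911], [-0.001, -1.0, -0.0]]
wy -0.06 then d(mm) [-0.3  0.7 -0.2]
wy 179.94 then d(mm) [0.3 0.7 0.2]
d now [-0.3  0.7 -0.2]
```

View pics/s5.png

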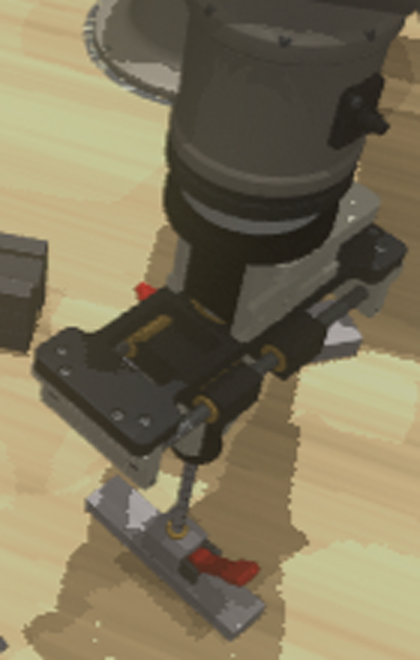

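Emit:
{"fn": "servo_tool", "kwargs": {"moves": [{"dx": 0, "dy": -3, "dz": 0, "wx": 0, "wy": 0, "wz": 0}, {"dx": 0, "dy": -3, "dz": 0, "wx": 0, "wy": 0, "wz": 0}, {"dx": 0, "dy": -3, "dz": 0, "wx": 0, "wy": 0, "wz": 0}, {"dx": 0, "dy": -6, "dz": 0, "wx": 0, "wy": 0, "wz": 0}, {"dx": 0, "dy": -10, "dz": 0, "wx": 0, "wy": 0, "wz": 0}, {"dx": 0, "dy": -10, "dz": 0, "wx": 0, "wy": 0, "wz": 0}, {"dx": 0, "dy": -10, "dz": 0, "wx": 0, "wy": 0, "wz": 0}, {"dx": 0, "dy": -10, "dz": 0, "wx": 0, "wy": 0, "wz": 0}, {"dx": 0, "dy": -5, "dz": 0, "wx": 0, "wy": 0, "wz": 0}, {"dx": 0, "dy": 0, "dz": 0, "wx": 0, "wy": 0, "wz": 0}]}}

```text
time: 7.1
tcp_pos: [0.5631, 0.164, 0.1989]
eef_rot: [-1.544, 0.332, -0.335]
ft_force: [-0.2, 0.1, -6.6]
width: 0.168
```

```bash
python3 d.py 0.535 -0.222 0.27 -24.3; python3 -c "
from h import *
t=cam('scene');crop(t,'pics/s6.png',260,60,400,280,3)"
```

```text
t 7.1 tcp [0.5631 0.164  0.1989] jaw yaw -24.36 q [0.15 0.48 1.39 0.   1.27 0.58] F [-0.23  0.05 -6.64] w 0.168
axes(cols tool) [[0.911, 0.002, 0.412], [-0.412, 0.0, 0.911], [0.002, -1.0, 0.001]]
wy -0.06 then d(mm) [ 133.4  -71.3 -363.3]
wy 179.94 then d(mm) [-133.1  -70.9  363.4]
d now [ 133.8  -71.3 -363.1]
```

View pics/s6.png

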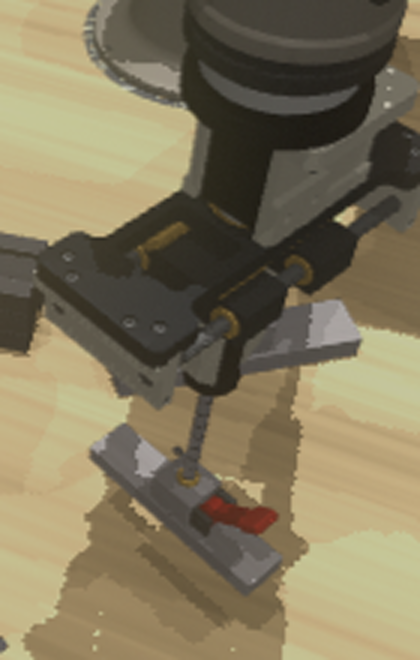

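Emit:
{"fn": "servo_tool", "kwargs": {"moves": [{"dx": 0, "dy": -12, "dz": 0, "wx": 0, "wy": 0, "wz": 0}, {"dx": 0, "dy": -20, "dz": 0, "wx": 0, "wy": 0, "wz": 0}, {"dx": 0, "dy": -20, "dz": 0, "wx": 0, "wy": 0, "wz": 0}, {"dx": 2, "dy": -15, "dz": -6, "wx": 0, "wy": 0, "wz": 0}, {"dx": 6, "dy": -4, "dz": -16, "wx": 0, "wy": 0, "wz": 0}, {"dx": 10, "dy": 0, "dz": -27, "wx": 0, "wy": 0, "wz": 0}, {"dx": 11, "dy": 0, "dz": -30, "wx": 0, "wy": 0, "wz": 0}, {"dx": 11, "dy": 0, "dz": -30, "wx": 0, "wy": 0, "wz": 0}, {"dx": 11, "dy": 0, "dz": -30, "wx": 0, "wy": 0, "wz": 0}, {"dx": 11, "dy": 0, "dz": -30, "wx": 0, "wy": 0, "wz": 0}]}}

```text
time: 8.15
tcp_pos: [0.5485, -0.0178, 0.2682]
eef_rot: [-1.545, 0.335, -0.333]
ft_force: [1.1, 0.5, -5.8]
width: 0.173
```

Emit:
{"fn": "servo_tool", "kwargs": {"moves": [{"dx": 11, "dy": 0, "dz": -30, "wx": 0, "wy": 0, "wz": 0}, {"dx": 11, "dy": 0, "dz": -30, "wx": 0, "wy": 0, "wz": 0}, {"dx": 11, "dy": 0, "dz": -30, "wx": 0, "wy": 0, "wz": 0}, {"dx": 11, "dy": 0, "dz": -30, "wx": 0, "wy": 0, "wz": 0}, {"dx": 10, "dy": 0, "dz": -28, "wx": 0, "wy": 0, "wz": 0}, {"dx": 8, "dy": 0, "dz": -20, "wx": 0, "wy": 0, "wz": 0}, {"dx": 4, "dy": 0, "dz": -10, "wx": 0, "wy": 0, "wz": 0}, {"dx": 0, "dy": 0, "dz": 0, "wx": 0, "wy": 0, "wz": 0}, {"dx": 0, "dy": 0, "dz": 0, "wx": 0, "wy": 0, "wz": 0}]}}

```text
time: 9.05
tcp_pos: [0.5358, -0.2043, 0.2684]
eef_rot: [-1.544, 0.334, -0.333]
ft_force: [0.6, 1.4, -6.0]
width: 0.175
```

```bash
python3 d.py 0.535 -0.222 0.226 -24.3; python3 -c "
from h import *
t=cam('scene');crop(t,'pics/s7.png',80,40,220,220,4)
s=cam('wrist'); cv2.imwrite('pics/w7.png',s['img'])
t=cam('top');crop(t,'pics/t7.png',260,120,420,280,4)"
```

```text
t 9.05 tcp [ 0.5358 -0.2043  0.2684] jaw yaw -24.36 q [-0.5   0.41  1.31  0.    1.43 -0.07] F [ 0.62  1.39 -6.  ] w 0.175
axes(cols tool) [[0.911, -0.001, 0.413], [-0.413, 0.001, 0.911], [-0.001, -1.0, 0.001]]
wy -0.06 then d(mm) [  6.6  42.4 -16.5]
wy 179.94 then d(mm) [-6.5 42.4 16.4]
d now [  6.6  42.4 -16.5]
```

View pics/s7.png

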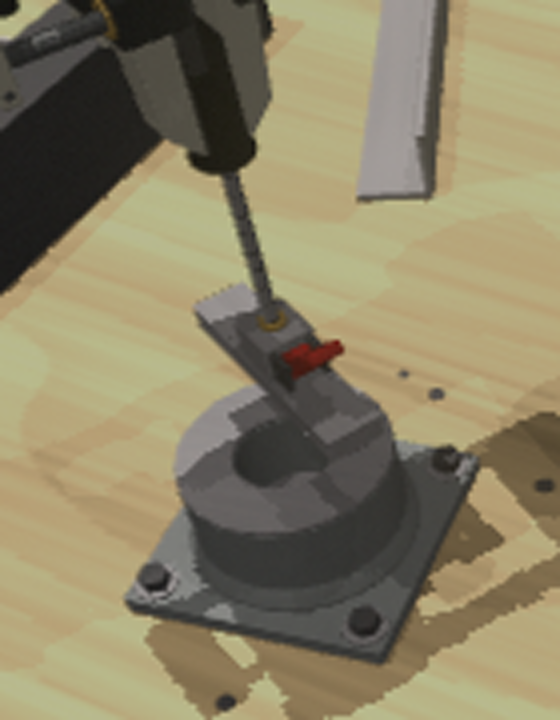

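View pics/w7.png

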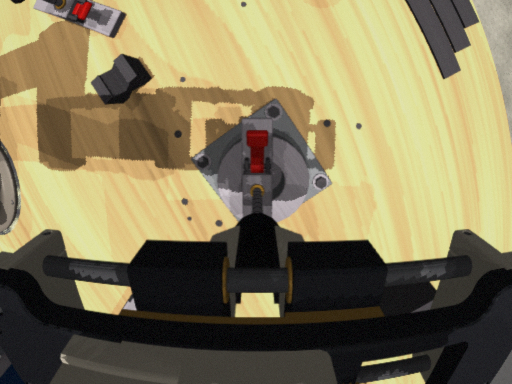

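View pics/t7.png

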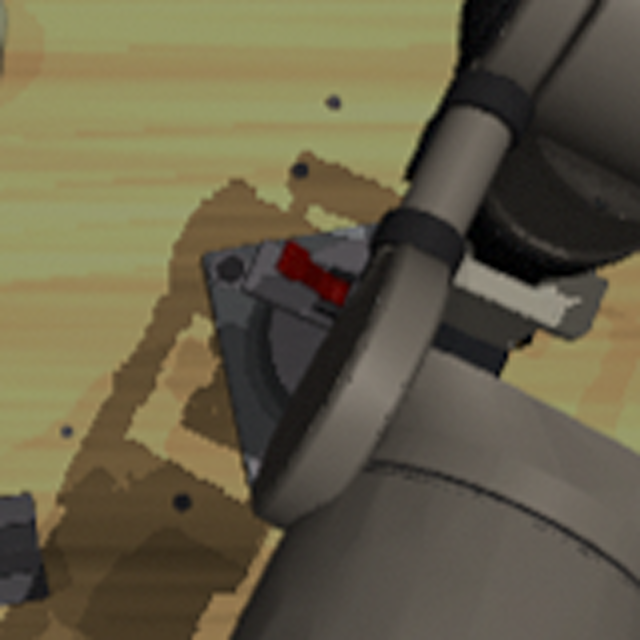

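```bash
python3 -c "
from h import *
t=cam('scene'); o=env.get_obs(); p=o['tcp_pos']; print(p,o['moment'],o['ft_force'])
for dz in (-.002,-.05,-.1,-.136): print(dz,(proj(t,[p+[0,0,dz]])-[80,40])*4)
for n,q in (('+y',(0,.065)),('-y',(0,-.065))):
  a=-.4252; c,s=np.cos(a),np.sin(a)
  for z in (-.138,-.124):
    for x in (-.015,.015): print(n,x,z,(proj(t,[p+[x*c-q[1]*s,x*s+q[1]*c,z]])-[80,40])*4)
"
```

```text
[ 0.5362505  -0.20387915  0.26880797] [-0.09757776  0.14414611 -0.00387476] [ 0.24710902  0.02851902 -4.71640239]
-0.002 [[219.9292175  135.72299602]]
-0.05 [[246.71223317 227.96266586]]
-0.1 [[271.69221879 313.99276997]]
-0.136 [[288.08757021 370.45772598]]
+y -0.015 -0.138 [[386.54126973 429.87607452]]
+y 0.015 -0.138 [[332.74867531 459.4294228 ]]
+y -0.015 -0.124 [[381.58938773 408.60163613]]
+y 0.015 -0.124 [[326.88924863 438.25501194]]
-y -0.015 -0.138 [[249.29863696 295.60632083]]
-y 0.015 -0.138 [[197.77194605 320.76079309]]
-y -0.015 -0.124 [[242.84029117 274.1791636 ]]
-y 0.015 -0.124 [[190.48908911 299.36118939]]
```

Emit:
{"fn": "servo_tool", "kwargs": {"moves": [{"dx": 3, "dy": 2, "dz": -6, "wx": 0, "wy": 0, "wz": 0}, {"dx": 3, "dy": 6, "dz": -7, "wx": 0, "wy": 0, "wz": 0}, {"dx": 1, "dy": 10, "dz": -4, "wx": 0, "wy": 0, "wz": 0}, {"dx": 0, "dy": 12, "dz": 0, "wx": 0, "wy": 0, "wz": 0}, {"dx": 0, "dy": 10, "dz": 0, "wx": 0, "wy": 0, "wz": 0}, {"dx": 0, "dy": 5, "dz": 0, "wx": 0, "wy": 0, "wz": 0}, {"dx": 0, "dy": 0, "dz": 0, "wx": 0, "wy": 0, "wz": 0}, {"dx": 0, "dy": 0, "dz": 0, "wx": 0, "wy": 0, "wz": 0}, {"dx": 0, "dy": 0, "dz": 0, "wx": 0, "wy": 0, "wz": 0}]}}

```text
time: 10.15
tcp_pos: [0.5358, -0.2234, 0.2243]
eef_rot: [-1.545, 0.332, -0.334]
ft_force: [-0.1, 0.3, -5.9]
width: 0.17
```

```bash
python3 d.py 0.535 -0.222 0.207 -24.3; python3 -c "
from h import *
t=cam('scene');crop(t,'pics/s8.png',110,80,210,200,5)
o=env.get_obs(); p=o['tcp_pos']
for n,q in (('+y',(0,.065)),('-y',(0,-.065))):
  a=-.4252; c,s=np.cos(a),np.sin(a)
  for z in (-.138,-.124):
    for x in (-.015,.015): print(n,x,z,(proj(t,[p+[x*c-q[1]*s,x*s+q[1]*c,z]])-[110,80])*5+2)
"
```

```text
t 10.15 tcp [ 0.5358 -0.2234  0.2243] jaw yaw -24.35 q [-0.53  0.45  1.37  0.    1.32 -0.1 ] F [-0.14  0.34 -5.88] w 0.17
axes(cols tool) [[0.911, 0.001, 0.412], [-0.412, -0.001, 0.911], [0.001, -1.0, 0.0]]
wy -0.05 then d(mm) [-1.4 17.3  1. ]
wy 179.95 then d(mm) [ 1.3 17.3 -1. ]
d now [-1.4 17.3  1. ]
+y -0.015 -0.138 [[313.10092008 403.08097884]]
+y 0.015 -0.138 [[249.08191053 439.05219906]]
+y -0.015 -0.124 [[306.92322382 378.80663631]]
+y 0.015 -0.124 [[241.87774229 414.91852386]]
-y -0.015 -0.138 [[151.4916805  238.53130125]]
-y 0.015 -0.138 [[ 90.06203025 269.39437204]]
-y -0.015 -0.124 [[143.65329187 213.94145557]]
-y 0.015 -0.124 [[ 81.28740748 244.86130328]]
```

View pics/s8.png

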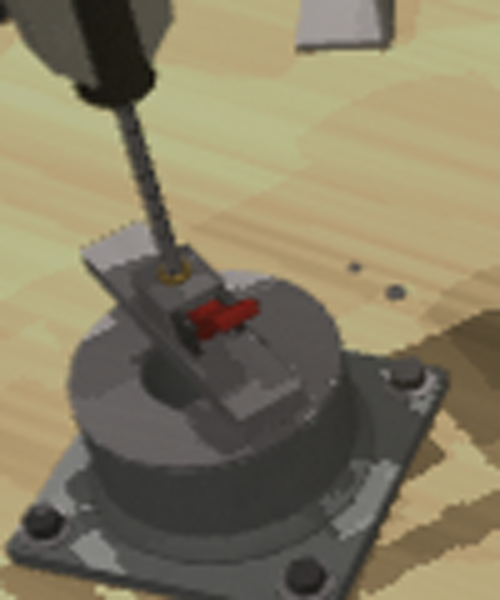

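Emit:
{"fn": "servo_tool", "kwargs": {"moves": [{"dx": 0, "dy": 4, "dz": 0, "wx": 0, "wy": 0, "wz": 0}, {"dx": 0, "dy": 4, "dz": 0, "wx": 0, "wy": 0, "wz": 0}, {"dx": 0, "dy": 2, "dz": 0, "wx": 0, "wy": 0, "wz": 0}, {"dx": 0, "dy": 1, "dz": 0, "wx": 0, "wy": 0, "wz": 0}, {"dx": 0, "dy": 1, "dz": 0, "wx": 0, "wy": 0, "wz": 0}, {"dx": 0, "dy": 0, "dz": 0, "wx": 0, "wy": 0, "wz": 0}]}}

```text
time: 10.8
tcp_pos: [0.5355, -0.2233, 0.2116]
eef_rot: [-1.545, 0.334, -0.333]
ft_force: [1.2, 0.3, -5.7]
width: 0.173
```

Emit:
{"fn": "servo_tool", "kwargs": {"moves": [{"dx": 0, "dy": 1, "dz": 0, "wx": 0, "wy": 0, "wz": 0}, {"dx": 0, "dy": 1, "dz": 0, "wx": 0, "wy": 0, "wz": 0}, {"dx": 0, "dy": 1, "dz": 0, "wx": 0, "wy": 0, "wz": 0}, {"dx": 0, "dy": 1, "dz": 0, "wx": 0, "wy": 0, "wz": 0}]}}

```text
time: 11.2
tcp_pos: [0.5356, -0.2237, 0.2086]
eef_rot: [-1.546, 0.332, -0.335]
ft_force: [-1.8, -0.5, 1.0]
width: 0.172
```

Emit:
{"fn": "servo_tool", "kwargs": {"moves": [{"dx": 0, "dy": 1, "dz": 0, "wx": 0, "wy": 0, "wz": 0}, {"dx": 0, "dy": 1, "dz": 0, "wx": 0, "wy": 0, "wz": 0}, {"dx": 0, "dy": 1, "dz": 0, "wx": 0, "wy": 0, "wz": 0}, {"dx": 0, "dy": 1, "dz": 0, "wx": 0, "wy": 0, "wz": 0}]}}

```text
time: 11.6
tcp_pos: [0.5356, -0.2236, 0.2038]
eef_rot: [-1.545, 0.333, -0.334]
ft_force: [-1.5, -1.0, 1.4]
width: 0.17
```

Emit:
{"fn": "servo_tool", "kwargs": {"moves": [{"dx": 0, "dy": 3, "dz": 0, "wx": 0, "wy": 0, "wz": 0}, {"dx": 0, "dy": 4, "dz": 0, "wx": 0, "wy": 0, "wz": 0}, {"dx": 0, "dy": 4, "dz": 0, "wx": 0, "wy": 0, "wz": 0}, {"dx": 0, "dy": 4, "dz": 0, "wx": 0, "wy": 0, "wz": 0}, {"dx": 0, "dy": 4, "dz": 0, "wx": 0, "wy": 0, "wz": 0}, {"dx": 0, "dy": 4, "dz": 0, "wx": 0, "wy": 0, "wz": 0}, {"dx": 0, "dy": 4, "dz": 0, "wx": 0, "wy": 0, "wz": 0}, {"dx": 0, "dy": 4, "dz": 0, "wx": 0, "wy": 0, "wz": 0}, {"dx": 0, "dy": 4, "dz": 0, "wx": 0, "wy": 0, "wz": 0}, {"dx": 0, "dy": 3, "dz": 0, "wx": 0, "wy": 0, "wz": 0}]}}

```text
time: 12.6
tcp_pos: [0.5355, -0.2235, 0.1653]
eef_rot: [-1.545, 0.333, -0.334]
ft_force: [-0.9, -3.6, 1.2]
width: 0.173
```

```bash
python3 d.py 0.535 -0.222 0.157 -24.3; python3 -c "
from h import *
t=cam('scene');crop(t,'pics/s9.png',110,80,210,200,5)
s=cam('wrist'); cv2.imwrite('pics/w9.png',s['img'])
for p in ((.5355,-.2236),):
 for n,q in (('+y',(0,.065)),('-y',(0,-.065))):
  a=-.4252; c,ss=np.cos(a),np.sin(a)
  for x in (-.015,.015): print(n,x,(proj(t,[[p[0]+x*c-q[1]*ss,p[1]+x*ss+q[1]*c,.084]])-[110,80])*5+2)
"
```

```text
t 12.6 tcp [ 0.5355 -0.2235  0.1653] jaw yaw -24.36 q [-0.53  0.49  1.46 -0.    1.19 -0.1 ] F [-0.93 -3.6   1.18] w 0.173
axes(cols tool) [[0.911, 0.0, 0.413], [-0.413, -0.0, 0.911], [0.0, -1.0, -0.0]]
wy -0.06 then d(mm) [-1.1  8.3  1.1]
wy 179.94 then d(mm) [ 1.1  8.3 -1.1]
d now [-1.1  8.3  1.1]
+y -0.015 [[314.15461669 406.4569281 ]]
+y 0.015 [[250.32106343 442.38525579]]
-y -0.015 [[152.8549304  242.04901319]]
-y 0.015 [[ 91.59467005 272.88695825]]
```

View pics/s9.png

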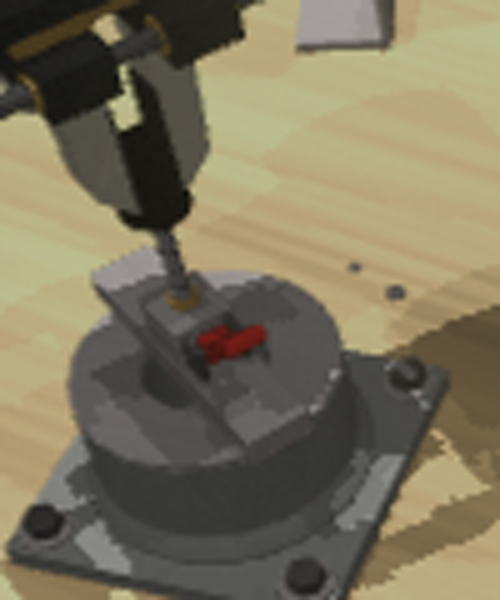

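View pics/w9.png

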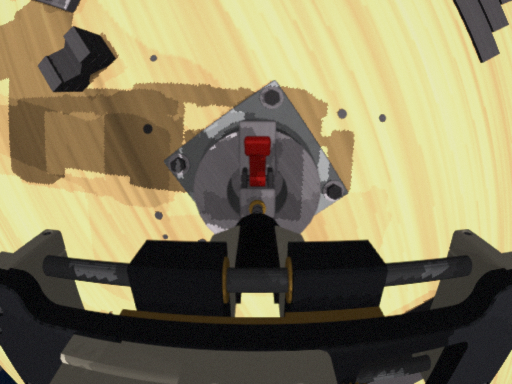

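Emit:
{"fn": "servo_tool", "kwargs": {"moves": [{"dx": 0, "dy": 2, "dz": 0, "wx": 0, "wy": 0, "wz": 0}, {"dx": 0, "dy": 2, "dz": 0, "wx": 0, "wy": 0, "wz": 0}, {"dx": 0, "dy": 2, "dz": 0, "wx": 0, "wy": 0, "wz": 0}, {"dx": 0, "dy": 1, "dz": 0, "wx": 0, "wy": 0, "wz": 0}]}}

```text
time: 13.1
tcp_pos: [0.5354, -0.2232, 0.1586]
eef_rot: [-1.545, 0.333, -0.333]
ft_force: [-0.2, -0.9, 1.5]
width: 0.171
```

Emit:
{"fn": "servo_tool", "kwargs": {"moves": [{"dx": 0, "dy": 1, "dz": 0, "wx": 0, "wy": 0, "wz": 0}, {"dx": 0, "dy": 1, "dz": 0, "wx": 0, "wy": 0, "wz": 0}, {"dx": 0, "dy": 1, "dz": 0, "wx": 0, "wy": 0, "wz": 0}]}}

```text
time: 13.4
tcp_pos: [0.5354, -0.2232, 0.1556]
eef_rot: [-1.545, 0.334, -0.333]
ft_force: [-1.0, -0.5, 1.6]
width: 0.17
```

Emit:
{"fn": "servo_tool", "kwargs": {"moves": [{"dx": 0, "dy": 1, "dz": 0, "wx": 0, "wy": 0, "wz": 0}, {"dx": 0, "dy": 1, "dz": 0, "wx": 0, "wy": 0, "wz": 0}]}}

```text
time: 13.6
tcp_pos: [0.5354, -0.2232, 0.1536]
eef_rot: [-1.545, 0.334, -0.333]
ft_force: [-1.1, 0.0, 1.9]
width: 0.174
```

```bash
python3 -c "
from h import *
t=cam('top'); im=cv2.imread('pics/top0.png')[185:230,325:375]; k=10
big=cv2.resize(im,None,fx=k,fy=k,interpolation=cv2.INTER_CUBIC)
big=np.clip(big.astype(float)*1.6,0,255).astype(np.uint8)
a=np.linspace(0,2*np.pi,80)
c=(.5345,-.2215)
for z,col in ((.07,(0,255,0)),(.044,(255,0,0)),(.032,(0,0,255)),(.02,(0,255,255))):
    q=(proj(t,np.c_[c[0]+.027*np.cos(a),c[1]+.027*np.sin(a),0*a+z])-[325,185]+.5)*k
    cv2.polylines(big,[q.astype(int)],True,col,1)
cv2.imwrite('pics/bore.png',big)"
```

```text
(no output)
```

View pics/bore.png

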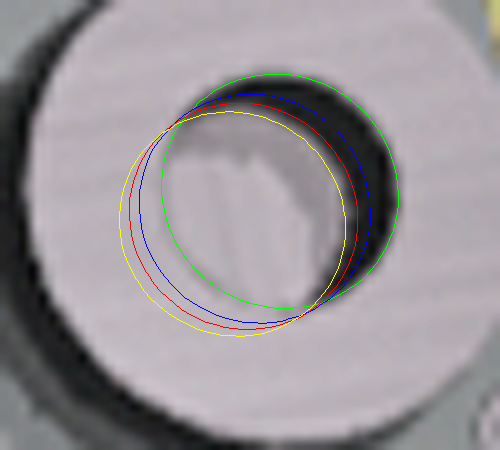

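Emit:
{"fn": "servo_tool", "kwargs": {"moves": [{"dx": 0, "dy": 2, "dz": 0, "wx": 0, "wy": 0, "wz": 0}, {"dx": 0, "dy": 2, "dz": 0, "wx": 0, "wy": 0, "wz": 0}, {"dx": 0, "dy": 2, "dz": 0, "wx": 0, "wy": 0, "wz": 0}, {"dx": 0, "dy": 1, "dz": 0, "wx": 0, "wy": 0, "wz": 0}, {"dx": 0, "dy": 1, "dz": 0, "wx": 0, "wy": 0, "wz": 0}]}}

```text
time: 14.15
tcp_pos: [0.5355, -0.2233, 0.1455]
eef_rot: [-1.545, 0.334, -0.333]
ft_force: [-1.6, -0.1, 1.5]
width: 0.169
```

Emit:
{"fn": "servo_tool", "kwargs": {"moves": [{"dx": 0, "dy": 0.8, "dz": 0, "wx": 0, "wy": 0, "wz": 0}, {"dx": 0, "dy": 0.7, "dz": 0, "wx": 0, "wy": 0, "wz": 0}, {"dx": 0, "dy": 0.5, "dz": 0, "wx": 0, "wy": 0, "wz": 0}]}}

```text
time: 14.45
tcp_pos: [0.5354, -0.2232, 0.1436]
eef_rot: [-1.545, 0.333, -0.333]
ft_force: [-1.8, 0.6, 1.5]
width: 0.17
```

Emit:
{"fn": "servo_tool", "kwargs": {"moves": [{"dx": 0, "dy": 0.5, "dz": 0, "wx": 0, "wy": 0, "wz": 0}, {"dx": 0, "dy": 0.5, "dz": 0, "wx": 0, "wy": 0, "wz": 0}, {"dx": 0, "dy": 0.5, "dz": 0, "wx": 0, "wy": 0, "wz": 0}]}}

```text
time: 14.75
tcp_pos: [0.5354, -0.2233, 0.1421]
eef_rot: [-1.545, 0.333, -0.333]
ft_force: [-2.3, 1.1, 1.5]
width: 0.168
```

Emit:
{"fn": "servo_tool", "kwargs": {"moves": [{"dx": 0, "dy": 0.5, "dz": 0, "wx": 0, "wy": 0, "wz": 0}, {"dx": 0, "dy": 0.5, "dz": 0, "wx": 0, "wy": 0, "wz": 0}, {"dx": 0, "dy": 0.5, "dz": 0, "wx": 0, "wy": 0, "wz": 0}]}}

```text
time: 15.05
tcp_pos: [0.5355, -0.2233, 0.1406]
eef_rot: [-1.545, 0.333, -0.333]
ft_force: [-1.9, 1.7, 2.5]
width: 0.173
```

Emit:
{"fn": "servo_tool", "kwargs": {"moves": [{"dx": 0, "dy": 0.5, "dz": 0, "wx": 0, "wy": 0, "wz": 0}, {"dx": 0, "dy": 0.5, "dz": 0, "wx": 0, "wy": 0, "wz": 0}]}}

```text
time: 15.25
tcp_pos: [0.5355, -0.2232, 0.1396]
eef_rot: [-1.545, 0.333, -0.333]
ft_force: [-1.5, 1.3, 1.2]
width: 0.172
```

Emit:
{"fn": "servo_tool", "kwargs": {"moves": [{"dx": 0, "dy": 0.5, "dz": 0, "wx": 0, "wy": 0, "wz": 0}, {"dx": 0, "dy": 0.5, "dz": 0, "wx": 0, "wy": 0, "wz": 0}]}}

```text
time: 15.45
tcp_pos: [0.5355, -0.2233, 0.1386]
eef_rot: [-1.545, 0.333, -0.333]
ft_force: [-2.2, 3.2, 1.5]
width: 0.17
```

Emit:
{"fn": "servo_tool", "kwargs": {"moves": [{"dx": 0, "dy": 0.5, "dz": 0, "wx": 0, "wy": 0, "wz": 0}, {"dx": 0, "dy": 0.5, "dz": 0, "wx": 0, "wy": 0, "wz": 0}]}}

```text
time: 15.65
tcp_pos: [0.5355, -0.2233, 0.1376]
eef_rot: [-1.545, 0.334, -0.333]
ft_force: [-1.7, 2.4, 1.1]
width: 0.169
```

Emit:
{"fn": "servo_tool", "kwargs": {"moves": [{"dx": 0, "dy": 0.5, "dz": 0, "wx": 0, "wy": 0, "wz": 0}, {"dx": 0, "dy": 0.5, "dz": 0, "wx": 0, "wy": 0, "wz": 0}]}}

```text
time: 15.85
tcp_pos: [0.5354, -0.2233, 0.1366]
eef_rot: [-1.545, 0.333, -0.333]
ft_force: [-1.6, 1.0, 1.1]
width: 0.176
```

Emit:
{"fn": "servo_tool", "kwargs": {"moves": [{"dx": 0, "dy": 0.5, "dz": 0, "wx": 0, "wy": 0, "wz": 0}, {"dx": 0, "dy": 0.3, "dz": 0, "wx": 0, "wy": 0, "wz": 0}]}}

```text
time: 16.05
tcp_pos: [0.5354, -0.2233, 0.1358]
eef_rot: [-1.545, 0.333, -0.333]
ft_force: [-2.2, 2.7, 1.7]
width: 0.168
```

Emit:
{"fn": "servo_tool", "kwargs": {"moves": [{"dx": 0, "dy": 0.5, "dz": 0, "wx": 0, "wy": 0, "wz": 0}, {"dx": 0, "dy": 0.3, "dz": 0, "wx": 0, "wy": 0, "wz": 0}]}}

```text
time: 16.25
tcp_pos: [0.5355, -0.2233, 0.1352]
eef_rot: [-1.545, 0.333, -0.333]
ft_force: [-1.7, 2.5, 3.1]
width: 0.172
```

Emit:
{"fn": "servo_tool", "kwargs": {"moves": [{"dx": 0, "dy": 0.4, "dz": 0, "wx": 0, "wy": 0, "wz": 0}, {"dx": 0, "dy": 0.4, "dz": 0, "wx": 0, "wy": 0, "wz": 0}]}}

```text
time: 16.45
tcp_pos: [0.5356, -0.2234, 0.1349]
eef_rot: [-1.545, 0.333, -0.334]
ft_force: [-3.4, 3.4, 7.4]
width: 0.166
```

Emit:
{"fn": "servo_tool", "kwargs": {"moves": [{"dx": 0, "dy": 0, "dz": 0, "wx": 0, "wy": 0, "wz": 0}, {"dx": 0, "dy": 0, "dz": 0, "wx": 0, "wy": 0, "wz": 0}, {"dx": 0, "dy": 0, "dz": 0, "wx": 0, "wy": 0, "wz": 0}, {"dx": 0, "dy": 0, "dz": 0, "wx": 0, "wy": 0, "wz": 0}, {"dx": 0, "dy": 0, "dz": 0, "wx": 0, "wy": 0, "wz": 0}]}}

```text
time: 16.95
tcp_pos: [0.5356, -0.2234, 0.1349]
eef_rot: [-1.545, 0.333, -0.334]
ft_force: [-2.4, 2.9, 5.9]
width: 0.175
```

```bash
python3 d.py 0.535 -0.222 0.136 -24.3; python3 -c "
from h import *
t=cam('scene');crop(t,'pics/s10.png',110,80,210,200,5)"
```

```text
t 16.95 tcp [ 0.5356 -0.2234  0.1349] jaw yaw -24.35 q [-0.53  0.53  1.5   0.    1.12 -0.1 ] F [-2.4   2.95  5.94] w 0.175
axes(cols tool) [[0.911, 0.001, 0.412], [-0.412, -0.0, 0.911], [0.001, -1.0, 0.0]]
wy -0.05 then d(mm) [-1.1 -1.1  1. ]
wy 179.95 then d(mm) [ 1.1 -1.1 -1. ]
d now [-1.1 -1.1  1. ]
```

View pics/s10.png

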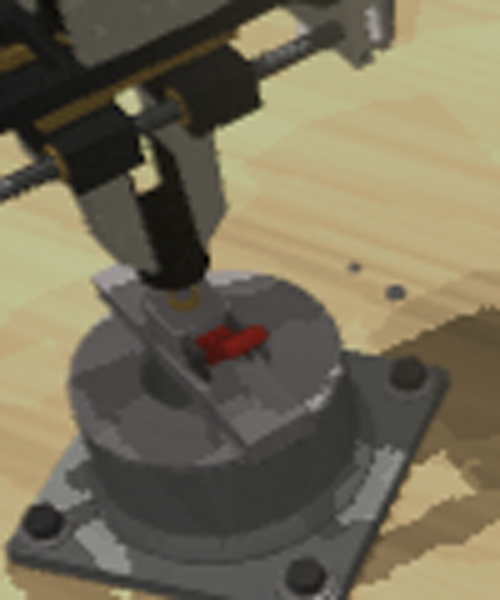

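Emit:
{"fn": "servo_tool", "kwargs": {"moves": [{"dx": 0, "dy": 0, "dz": 0, "wx": 0, "wy": 0, "wz": 0}, {"dx": 0, "dy": 0, "dz": 0, "wx": 0, "wy": 0, "wz": 0}, {"dx": 0, "dy": 0, "dz": 0, "wx": 0, "wy": 0, "wz": 0}, {"dx": 0, "dy": 0, "dz": 0, "wx": 0, "wy": 0, "wz": 0}, {"dx": 0, "dy": 0, "dz": 0, "wx": 0, "wy": 0, "wz": 0}, {"dx": 0, "dy": 0, "dz": 0, "wx": 0, "wy": 0, "wz": 0}, {"dx": 0, "dy": 0, "dz": 0, "wx": 0, "wy": 0, "wz": 0}], "grip": 0}}

```text
time: 17.7
tcp_pos: [0.5355, -0.2234, 0.1343]
eef_rot: [-1.545, 0.333, -0.334]
ft_force: [0.9, 0.3, 0.2]
width: 0.496
```

Emit:
{"fn": "servo_tool", "kwargs": {"moves": [{"dx": 0, "dy": -5, "dz": 0, "wx": 0, "wy": 0, "wz": 0}, {"dx": 0, "dy": -12, "dz": 0, "wx": 0, "wy": 0, "wz": 0}, {"dx": 0, "dy": -15, "dz": 0, "wx": 0, "wy": 0, "wz": 0}, {"dx": 0, "dy": -15, "dz": 0, "wx": 0, "wy": 0, "wz": 0}, {"dx": 0, "dy": -8, "dz": 0, "wx": 0, "wy": 0, "wz": 0}, {"dx": 0, "dy": 0, "dz": 0, "wx": 0, "wy": 0, "wz": 0}]}}

```text
time: 18.3
tcp_pos: [0.5362, -0.2237, 0.1912]
eef_rot: [-1.546, 0.331, -0.336]
ft_force: [0.1, -0.6, 0.4]
width: 0.502
```

```bash
python3 d.py 0.554 -0.18 0.14 -24.3; python3 -c "
from h import *
t=cam('scene');crop(t,'pics/s11.png',110,80,210,200,5)
s=cam('wrist'); cv2.imwrite('pics/w11.png',s['img'])
p=(.5355,-.2235);a=-.4252; c,ss=np.cos(a),np.sin(a)
for x,y,z in ((0,.046,.124),(0,.058,.1),(0,-.065,.084),(0,.065,.084),(0,0,.136),(0,0,.151)):
  P=[[p[0]+x*c-y*ss,p[1]+x*ss+y*c,z]]; print(np.round(P,4),(proj(t,P)-[110,80])*5+2,proj(s,P))
"
```

```text
t 18.3 tcp [ 0.5362 -0.2237  0.1912] jaw yaw -24.35 q [-0.53  0.47  1.42  0.    1.24 -0.1 ] F [ 0.09 -0.62  0.43] w 0.502
axes(cols tool) [[0.911, 0.003, 0.412], [-0.412, -0.002, 0.911], [0.003, -1.0, -0.0]]
wy -0.05 then d(mm) [-2.  51.2 47.2]
wy 179.95 then d(mm) [  1.6  51.2 -47.2]
d now [-2.  51.2 47.2]
[[ 0.5545 -0.1816  0.124 ]] [[237.36708057 327.33323194]] [[255.96171488 146.20099302]]
[[ 0.5594 -0.1707  0.1   ]] [[265.67716368 387.04926835]] [[256.03201375 127.84585884]]
[[ 0.5087 -0.2827  0.084 ]] [[122.62969862 257.42444056]] [[255.9857405  250.59502093]]
[[ 0.5623 -0.1643  0.084 ]] [[282.69165615 424.36053989]] [[256.07222166 118.47737239]]
[[ 0.5355 -0.2235  0.136 ]] [[170.45730624 243.72879052]] [[255.89350177 208.44876068]]
[[ 0.5355 -0.2235  0.151 ]] [[161.49418267 214.7639266 ]] [[255.8501088  215.77047929]]
```

View pics/s11.png

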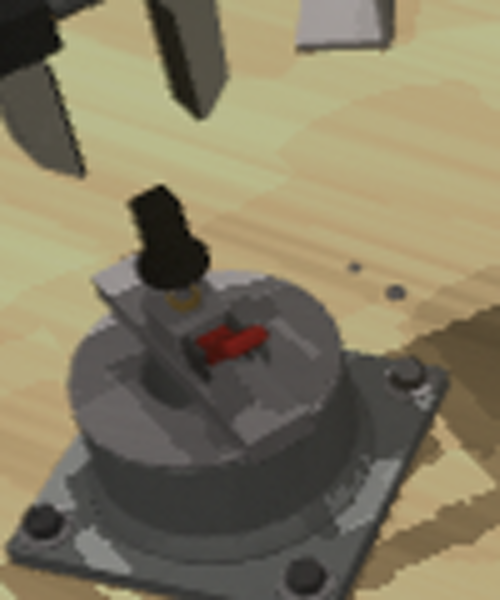

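View pics/w11.png

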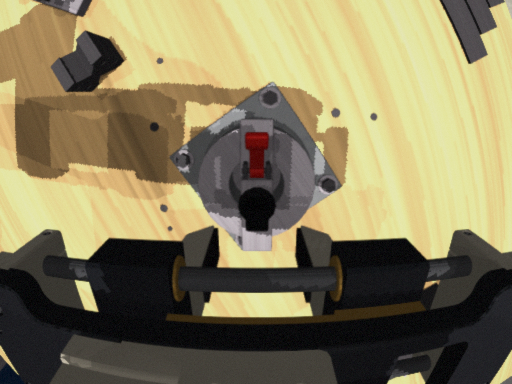

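Emit:
{"fn": "servo_tool", "kwargs": {"moves": [{"dx": -0.7, "dy": 0, "dz": 5, "wx": 0, "wy": 0, "wz": 0}, {"dx": 0, "dy": 0, "dz": 12, "wx": 0, "wy": 0, "wz": 0}, {"dx": 0, "dy": 0, "dz": 15, "wx": 0, "wy": 0, "wz": 0}, {"dx": 0, "dy": 0, "dz": 12, "wx": 0, "wy": 0, "wz": 0}, {"dx": 0, "dy": 0, "dz": 6, "wx": 0, "wy": 0, "wz": 0}, {"dx": 0, "dy": 0, "dz": 0, "wx": 0, "wy": 0, "wz": 0}, {"dx": 0, "dy": 0, "dz": 0, "wx": 0, "wy": 0, "wz": 0}, {"dx": 0, "dy": 0, "dz": 0, "wx": 0, "wy": 0, "wz": 0}, {"dx": 0, "dy": 0, "dz": 0, "wx": 0, "wy": 0, "wz": 0}, {"dx": 0, "dy": 0, "dz": 0, "wx": 0, "wy": 0, "wz": 0}], "grip": -1}}

```text
time: 19.4
tcp_pos: [0.5553, -0.1779, 0.1893]
eef_rot: [-1.545, 0.334, -0.334]
ft_force: [0.5, -0.1, -0.1]
width: 0.003
```

Emit:
{"fn": "servo_tool", "kwargs": {"moves": [{"dx": 0, "dy": 5, "dz": 0, "wx": 0, "wy": 0, "wz": 0}, {"dx": 0, "dy": 12, "dz": 0, "wx": 0, "wy": 0, "wz": 0}, {"dx": 0, "dy": 15, "dz": 0, "wx": 0, "wy": 0, "wz": 0}, {"dx": 0, "dy": 11, "dz": 0, "wx": 0, "wy": 0, "wz": 0}, {"dx": 0, "dy": 5, "dz": 0, "wx": 0, "wy": 0, "wz": 0}, {"dx": 0, "dy": 0, "dz": 0, "wx": 0, "wy": 0, "wz": 0}]}}

```text
time: 20.0
tcp_pos: [0.555, -0.1773, 0.1402]
eef_rot: [-1.544, 0.335, -0.332]
ft_force: [-0.2, 0.2, 0.3]
width: 0.004
```

```bash
python3 d.py 0.5561 -0.178 0.1 -24.3; python3 -c "
from h import *
t=cam('scene');crop(t,'pics/s12.png',110,80,210,200,5)
s=cam('wrist'); cv2.imwrite('pics/w12.png',s['img'])"
```

```text
t 20.0 tcp [ 0.555  -0.1773  0.1402] jaw yaw -24.36 q [-0.44  0.53  1.48  0.    1.14 -0.02] F [-0.25  0.2   0.29] w 0.004
axes(cols tool) [[0.911, -0.002, 0.412], [-0.412, 0.001, 0.911], [-0.002, -1.0, 0.0]]
wy -0.06 then d(mm) [ 1.4 40.2 -0.2]
wy 179.94 then d(mm) [-1.2 40.2  0.2]
d now [ 1.4 40.2 -0.2]
```

View pics/s12.png

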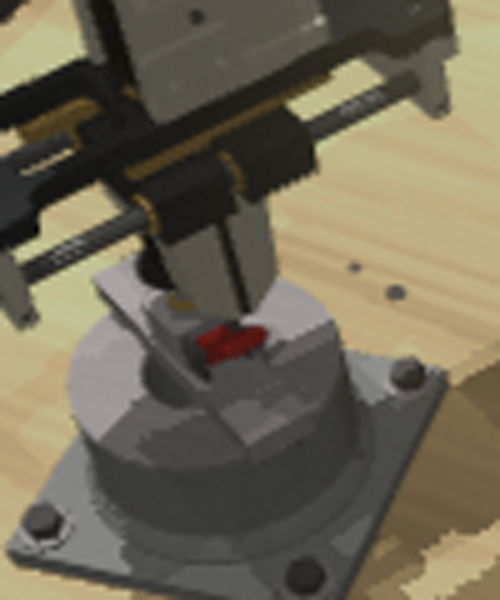

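View pics/w12.png

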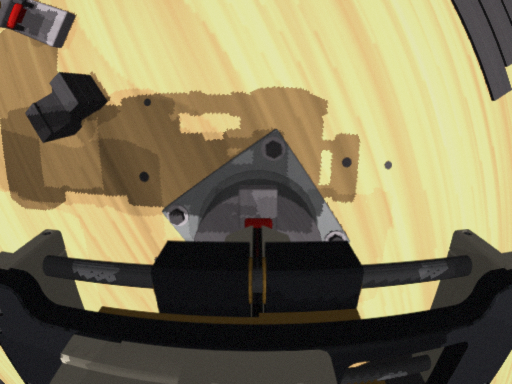

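Emit:
{"fn": "servo_tool", "kwargs": {"moves": [{"dx": 0.5, "dy": 3, "dz": 0, "wx": 0, "wy": 0, "wz": 0}, {"dx": 0.5, "dy": 3, "dz": 0, "wx": 0, "wy": 0, "wz": 0}, {"dx": 0, "dy": 3, "dz": 0.5, "wx": 0, "wy": 0, "wz": 0}, {"dx": 0, "dy": 3, "dz": 0.5, "wx": 0, "wy": 0, "wz": 0}, {"dx": 0, "dy": 3, "dz": 0.5, "wx": 0, "wy": 0, "wz": 0}, {"dx": 0, "dy": 2, "dz": 0.5, "wx": 0, "wy": 0, "wz": 0}]}}

```text
time: 20.7
tcp_pos: [0.5576, -0.1755, 0.1245]
eef_rot: [-1.544, 0.333, -0.334]
ft_force: [1.1, 3.1, 3.7]
width: 0.006
```

Emit:
{"fn": "servo_tool", "kwargs": {"moves": [{"dx": 0, "dy": 2, "dz": 0.5, "wx": 0, "wy": 0, "wz": 0}, {"dx": 0, "dy": 2, "dz": 0.5, "wx": 0, "wy": 0, "wz": 0}, {"dx": 0, "dy": 2, "dz": 0.5, "wx": 0, "wy": 0, "wz": 0}]}}

```text
time: 21.0
tcp_pos: [0.558, -0.1747, 0.1183]
eef_rot: [-1.545, 0.333, -0.334]
ft_force: [1.0, 1.7, 3.6]
width: 0.003
```

Emit:
{"fn": "servo_tool", "kwargs": {"moves": [{"dx": 0, "dy": 2, "dz": 0.5, "wx": 0, "wy": 0, "wz": 0}, {"dx": 0, "dy": 2, "dz": 0.5, "wx": 0, "wy": 0, "wz": 0}, {"dx": 0, "dy": 2, "dz": 0.5, "wx": 0, "wy": 0, "wz": 0}]}}

```text
time: 21.3
tcp_pos: [0.5584, -0.1734, 0.112]
eef_rot: [-1.545, 0.334, -0.333]
ft_force: [0.9, 1.1, 2.4]
width: 0.004
```

Lever is turning. Continue down.

Emit:
{"fn": "servo_tool", "kwargs": {"moves": [{"dx": 0, "dy": 2, "dz": 0.5, "wx": 0, "wy": 0, "wz": 0}, {"dx": 0, "dy": 2, "dz": 0.5, "wx": 0, "wy": 0, "wz": 0}, {"dx": 0, "dy": 2, "dz": 0, "wx": 0, "wy": 0, "wz": 0}]}}

```text
time: 21.6
tcp_pos: [0.5588, -0.1725, 0.106]
eef_rot: [-1.545, 0.334, -0.333]
ft_force: [-0.3, 0.9, 2.1]
width: 0.007
```

Emit:
{"fn": "servo_tool", "kwargs": {"moves": [{"dx": 0, "dy": 2, "dz": 0, "wx": 0, "wy": 0, "wz": 0}, {"dx": 0, "dy": 1, "dz": 0, "wx": 0, "wy": 0, "wz": 0}]}}

```text
time: 21.8
tcp_pos: [0.5587, -0.1725, 0.103]
eef_rot: [-1.545, 0.334, -0.333]
ft_force: [-0.0, 1.3, 2.1]
width: 0.007
```

Emit:
{"fn": "servo_tool", "kwargs": {"moves": [{"dx": 0, "dy": 1, "dz": 0, "wx": 0, "wy": 0, "wz": 0}, {"dx": 0, "dy": 0.5, "dz": 0, "wx": 0, "wy": 0, "wz": 0}]}}

```text
time: 22.0
tcp_pos: [0.5588, -0.1725, 0.1017]
eef_rot: [-1.545, 0.334, -0.333]
ft_force: [-0.4, -0.1, 1.5]
width: 0.002
```

Emit:
{"fn": "servo_tool", "kwargs": {"moves": [{"dx": 0, "dy": 0.7, "dz": 0, "wx": 0, "wy": 0, "wz": 0}, {"dx": 0, "dy": 0.7, "dz": 0, "wx": 0, "wy": 0, "wz": 0}]}}

```text
time: 22.2
tcp_pos: [0.5588, -0.1724, 0.1004]
eef_rot: [-1.545, 0.333, -0.333]
ft_force: [0.1, 1.2, 2.2]
width: 0.004
```

Emit:
{"fn": "servo_tool", "kwargs": {"moves": [{"dx": 0, "dy": 0.5, "dz": 0, "wx": 0, "wy": 0, "wz": 0}, {"dx": 0, "dy": 0.4, "dz": 0, "wx": 0, "wy": 0, "wz": 0}]}}

```text
time: 22.4
tcp_pos: [0.5589, -0.1724, 0.1]
eef_rot: [-1.545, 0.333, -0.334]
ft_force: [-1.9, 1.9, 8.4]
width: 0.002
```

Emit:
{"fn": "servo_tool", "kwargs": {"moves": [{"dx": 0, "dy": 0.3, "dz": 0, "wx": 0, "wy": 0, "wz": 0}, {"dx": 0, "dy": 0, "dz": 0, "wx": 0, "wy": 0, "wz": 0}, {"dx": 0, "dy": 0, "dz": 0, "wx": 0, "wy": 0, "wz": 0}, {"dx": 0, "dy": 0, "dz": 0, "wx": 0, "wy": 0, "wz": 0}]}}

```text
time: 22.8
tcp_pos: [0.5589, -0.1725, 0.1]
eef_rot: [-1.545, 0.333, -0.334]
ft_force: [-1.6, 1.4, 7.4]
width: -0.001
```

Emit:
{"fn": "servo_tool", "kwargs": {"moves": [{"dx": 0, "dy": -1, "dz": 0, "wx": 0, "wy": 0, "wz": 0}, {"dx": 0, "dy": -2, "dz": 0, "wx": 0, "wy": 0, "wz": 0}, {"dx": 0, "dy": -10, "dz": 0, "wx": 0, "wy": 0, "wz": 0}, {"dx": 0, "dy": -25, "dz": 0, "wx": 0, "wy": 0, "wz": 0}, {"dx": 0, "dy": -35, "dz": 0, "wx": 0, "wy": 0, "wz": 0}, {"dx": 0, "dy": -35, "dz": 0, "wx": 0, "wy": 0, "wz": 0}, {"dx": 0, "dy": -20, "dz": 0, "wx": 0, "wy": 0, "wz": 0}, {"dx": 0, "dy": 0, "dz": 0, "wx": 0, "wy": 0, "wz": 0}, {"dx": 0, "dy": 0, "dz": 0, "wx": 0, "wy": 0, "wz": 0}]}}

```text
time: 23.7
tcp_pos: [0.5586, -0.1725, 0.2272]
eef_rot: [-1.545, 0.333, -0.334]
ft_force: [0.5, 0.0, -0.3]
width: 0.006
```

```bash
python3 d.py 0.5561 -0.178 0.1 -24.3; python3 -c "
from h import *
t=cam('scene');crop(t,'pics/s13.png',110,80,210,200,5); cv2.imwrite('pics/sf.png',t['img'])
s=cam('wrist'); cv2.imwrite('pics/w13.png',s['img'])
p=(.5355,-.2235);a=-.4252; c,ss=np.cos(a),np.sin(a)
for x,y,z in ((0,.046,.124),(0,.058,.1),(-.015,-.065,.084),(.015,-.065,.084),(-.015,.065,.084),(.015,.065,.084),(0,0,.145),(0,0,.160)):
  P=[[p[0]+x*c-y*ss,p[1]+x*ss+y*c,z]]; print((x,y,z),(proj(t,P)-[110,80])*5+2,proj(s,P))
"
```

```text
t 23.7 tcp [ 0.5586 -0.1725  0.2272] jaw yaw -24.36 q [-0.43  0.45  1.35 -0.    1.34 -0.01] F [ 0.5   0.03 -0.33] w 0.006
axes(cols tool) [[0.911, 0.0, 0.413], [-0.413, -0.0, 0.911], [0.0, -1.0, -0.0]]
wy -0.06 then d(mm) [-1.000e-01  1.272e+02 -6.100e+00]
wy 179.94 then d(mm) [  0.  127.2   6.1]
d now [-1.000e-01  1.272e+02 -6.100e+00]
(0, 0.046, 0.124) [[237.36708057 327.33323194]] [[256.957067   200.27567602]]
(0, 0.058, 0.1) [[265.67716368 387.04926835]] [[257.02120736 181.01275716]]
(-0.015, -0.065, 0.084) [[153.04250225 242.1137409 ]] [[244.40291901 276.62972543]]
(0.015, -0.065, 0.084) [[ 91.78284244 272.95365504]] [[269.37442434 276.68704142]]
(-0.015, 0.065, 0.084) [[314.363293   406.53286876]] [[242.64322655 170.47273764]]
(0.015, 0.065, 0.084) [[250.53062162 442.46368845]] [[271.47407859 170.52599287]]
(0, 0, 0.145) [[165.11276363 226.45758497]] [[256.84053793 254.82101565]]
(0, 0, 0.16) [[155.98088405 196.947376  ]] [[256.80110649 263.16117235]]
```

View pics/s13.png

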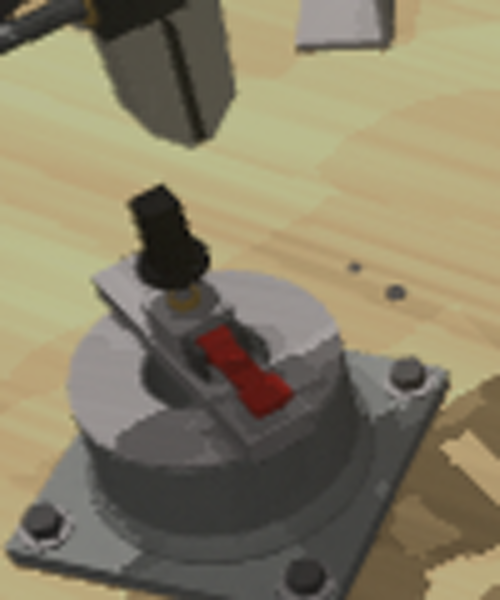

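View pics/w13.png

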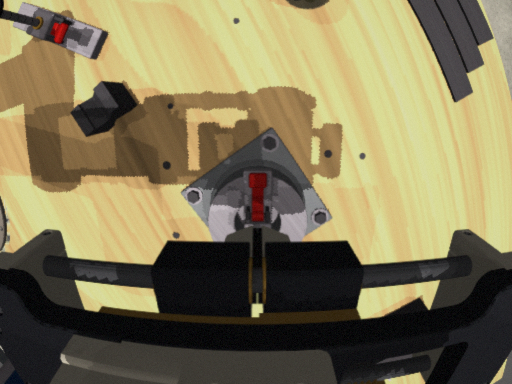

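View pics/sf.png

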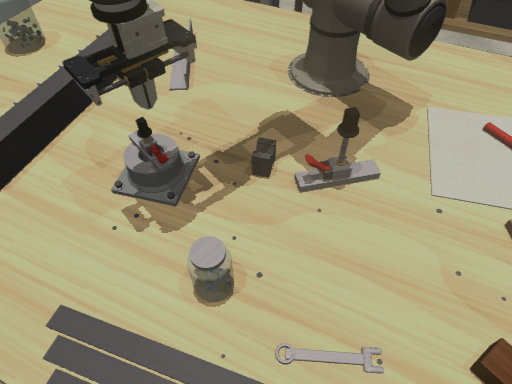

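```bash
python3 -c "
from h import *
print(env.sign_off())"
```

```text
the job is handed in; nothing more can be done
None
```

I set the gauge down across the bore, slid its rod onto the bottom, locked it with the red lever and handed the job in at about 24 s of the 61 s allowed. The hand-in gave no verdict, so the results below rest on my own checks.

- **Gauge:** I chose the smaller of the two, measured at about 128 mm long. I carried it by its thumb grip and lowered it onto the rim in 1 mm steps. About 1 mm of slack or tilt seen while it hung went away once it rested on the rim.
- **Rod:** I felt the tip touch the bottom as the wrist force rose from about 1.5 N to a peak reading of 7.4 N. I held it there at about 6 N before letting go.
- **Lever:** I pressed it down with the closed fingers until it met its stop, at a pad height of 0.100 m (the expected locked height) and about 8 N.

**Last pictures:**
- The lever pad is within 3 px of its predicted locked place in a view enlarged five times.
- The base corners match a flat placing, about 2 mm from my estimate of the bore's centre.
- The rod's head has not moved since I let it go.
- The jar, V-block and spanner appear where they started in the overall view. I did not measure their shift.
- The arm is clear of everything.

One disagreement: before locking, the open lever's pad looked a few pixels off its predicted place. I took it to be still raised, and the later press bore that out, since it turned through almost its whole travel.

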